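# Unlock the charging dock and shine the torch at a brake disc

### The job

Take the key out of its wooden rest, push it fully home in the lock of the charging dock and turn it clockwise to the stop, so that the latch tongue swings off the torch; leave the key in the lock. Then draw the torch up out of its well and hold it raised clear of everything, its middle some 20 to 30 cm above the bench, leaning about 45 degrees with its lens end shining at the middle of the brake disc. Finish while still holding it there, and do not shift the disc, the spray can, the mug or the tray.

Things in the scene. Friction and masses are not known exactly. Their poses are not given: they have to be found in the camera images.
- key_mid (a point): Key, 70 mm long, upright in a wooden block (60 x 60 x 30 mm) with 24 mm of blade in its slot. Point half-way up; z up the key. Steel blade 16 mm (x) by 6 mm (y), 35 to 5 mm below the point (12 mm in x at its last 3 mm). Black bow plate 28 mm (x) by 10 mm (y), from 5 mm below to 35 mm above; grip it across y, about 17 mm above the point. 45 g. A half turn about z makes no difference.
- slot_mouth (a point): Lock barrel of the dock, round, 54 mm across, top 70 mm above the bench. Point: centre of the key slot's mouth, on the turning axis. x along the slot (19.6 mm), y across it (9.6 mm), z up; 22 mm deep, square edges. Key home: its middle 13 mm above this point. A tongue reaches 62 mm along +y, 50 to 57 mm above the bench, over the torch's shoulder when locked.
- barrel (a joint): Turn of the lock barrel, rad: 0 to 0.12 locked (at the start); grows clockwise seen from above; stop at 1.3, torch free. Plain friction (0.05 N m), stays where left. The key has up to about 0.25 rad of play in the slot each way.
- torch_well (a point): Centre of the mouth of the dock's round torch well, 46 mm above the bench; inside 53 mm across, 36 mm deep, outside 66 mm. x, y, z: the dock's axes, z up; the lock's axis lies 80 mm away along -y. The dock is a grey plate 100 (x) by 190 (y) mm, 10 mm thick, screwed to the bench.
- torch_mid (a point): Torch, black, round, 116 mm long, lens down in the dock's well at the start. Point on its axis half-way along; z from lens (58 mm below) to tail (58 mm above); it shines along -z. Head 48 mm across, 58 to 20 mm below the point, its shoulder under the latch tongue; handle 28 mm across above that. Grip about 37 mm above the point. 140 to 280 g.
- disc_hub (a point): Brake disc lying flat on the bench, plain steel, 150 mm across and 14 mm thick with a raised centre (84 mm across, 38 mm high). This point is the middle of its centre, 32 mm above the bench. 2.6 kg, loose; bystander, also the thing to shine at.
- spray_mid (a point): Spray can, 56 mm across, 150 mm high, standing; point half-way up. Bystander.
- mug_mid (a point): White mug, 80 mm across with a handle, 90 mm high, standing; point half-way up. Bystander.
- tray_mid (a point): Blue open parts tray, 130 x 100 mm, 40 mm high; point at its centre. Bystander.
Things that resemble listed ones, but are neither listed nor needed, are in the scene too. Leave any purple look-alike of the part that bears slot_mouth alone.

How it is judged:
By the outcome, as a careful person would: the job done as asked, in the order asked, and still so for the second after the job is handed in, while the arm keeps its last pose, push and grip.
It also fails if it takes over 64 s, if anything falls off the work surface, if the arm or the gripper's body presses on something with over 40 N, if the wrist force passes 120 N, or if a joint passes its speed limit or range.

### The arm

A 7-joint arm with a two-finger parallel gripper is mounted at the origin on the work surface. World frame = base frame: x ahead of the robot, y to its left, z up, the work surface at z = 0. Lengths are in m, angles in rad, forces in N, time in s.
With the tool pointing down it reaches from about 0.35 to 0.9 m from the base axis. Payload 19.9 kg.
Tool frame: the origin (TCP) lies at the very end of the fingers, on their centre line; the grasp point (between the pads) lies 19 mm behind it; z points along the fingers, y is the direction in which the jaws open and shut (so a half turn about z gives the same grasp; the last joint's range is limited). The gripper opens to 94 mm and grips with 3 to 60 N. Pads are 16 mm wide; open, the fingers measure 119 mm over their backs; the gripper's body (75 mm by 177 mm) begins 78 mm behind the grasp point.
Start: joints at [-1.262, 0.417, -0.01, 1.614, 0.005, 1.111, -0.053], TCP at [0.214, 0.587, 0.205] pointing down, gripper open.
Joint ranges: [-2.81, 2.81], [-0.39, 2.02], [-1.27, 1.25], [0.06, 2.57], [-1.19, 4.33], [0.19, 2], [-2.82, 2.82]. Speed limits (rad/s): [1.89, 1.89, 2.39, 2.39, 3.01, 3.01, 3.01].

### API

Orientations are given as a rotation vector (axis times angle).
In Python, from rig import sensors, optics, job_done gives the robot as it stands.
- The arm moves only by the tool move_arm, never from a script. Its argument "rows" is a list of rows, each a list of 6 numbers: the shift along the world's x, y, z as a fraction of full scale, then the turn, a rotation vector about the world's x, y, z as a fraction of full scale. A call has 1 to 12 rows; each row is the pose to reach, as a shift and turn from the pose measured when the call began; what a row does not reach only later rows make up. Full scale, the value 1, is 50 cm for a shift and 60 degrees for a turn. A row lasts 1/12 s, in which the tool goes at most 41.7 mm and 7.16 degrees, less where a joint would pass 70% of its speed; a pose out of reach is approached as far as the arm can. A call with a number of a shift or a turn outside -1 to 1 is refused whole. A call with a gripper value outside its range is refused whole. "hand" is the opening, from -1 (shut) to 1 (fully open), so that 0 is half open, set as the call begins (left out, the last holds). The fingers move at their own pace and stop on an object; the grip force is fixed at half the most. Time passes only in rows, so rows that repeat a pose let the fingers close. It gives the time, the measured TCP pose, the force and the opening at its end, in the units of the state.
- sensors.get_obs(): the state, without advancing time (a new reading comes with each control period).
- optics.capture(name): name is "side" or "top" or "wrist"; returns the picture (480x640x3 uint8, red, green, blue); there is no depth.
- optics.camera_params(name): a dict with "fx", "fy", "cx", "cy" (pixels), "xyz" and "attitude" of the camera in the world. Camera axes: x right, y down, z forward; pixel columns grow to the right and rows downward; lengths in m; the calibration is good to about 2 mm. A picture is of the moment at which its call begins: read the wrist's pose just before it. camera_params takes no time and is no camera call; for the wrist camera it gives the pose at the moment of the call.
- job_done(): hands the job in, once; it reports no verdict.
Trained networks look in the newest picture that a camera, given by its name, has taken for a name from the list of things; names that differ only in an ending like _2 or _b are one class to them, and where a whole thing is asked for, a point or a joint stands for the part that bears it (a point fixed in the world has none). Each returns a list of dicts, best first, with "conf" (0 to 1); they miss things now and then, are a little off and sometimes report something else, mostly with a low value. They report only what shows in the picture. A call takes as long as a camera call. They do not tell look-alikes from the thing itself.
- optics.boxes_of(target, camera): "point" ([x, y, z] in m, in world coordinates, good to about 4 mm: the middle of the surface that is visible of it).
- optics.pinpoint(target, camera): "point" ([x, y, z] in m, in world coordinates, good to about 4 mm: a listed point, or the origin of a listed thing).
The state is a dict: "clock": time; "joint_positions": joint angles; "qvel": joint speeds; "joint_torque": joint torques, N m; "ee_pos": TCP position; "orientation": TCP orientation; "contact_force": force on the tool from outside, world axes, zero at the start; "ft_torque": the same for the moment, N m; "finger_gap": finger opening in m.
Only numpy, scipy, OpenCV 4.12 (cv2) and the standard library are available. Lean on these libraries where they do the work, as an engineer would, in place of code of your own. Each camera call takes 0.05 s, during which the arm holds its last target. There are 200 camera calls.

## Working session

There is one attempt and no reset: what is moved stays moved. The work goes in short steps, Python scripts to look and compute and a tool call to move; the robot and the scene stay as the last step left them, time stands still between calls to the robot, and variables do not carry over. Pictures are saved under pics/ and viewed, about 8 in all and at most 12, crops included, and the job is handed in when it is done.

Besides the shell and the picture viewer there is one more tool, called after ">>>" as name(argument=value, ...) on one line, values as JSON. move_arm: Moves the arm, as the interface text tells. Its arguments: {"type":"object","properties":{"rows":{"type":"array"},"hand":{"type":"number"}},"required":["rows"]}

```bash
mkdir -p pics; ls
cat > h.py <<'E'
import numpy as np, cv2
from rig import sensors, optics, job_done
from scipy.spatial.transform import Rotation as R
def snap(n,f,crop=None,scale=1):
    im=optics.capture(n)
    o=im if crop is None else im[crop[1]:crop[3],crop[0]:crop[2]]
    if scale!=1:o=cv2.resize(o,None,fx=scale,fy=scale,interpolation=cv2.INTER_CUBIC)
    cv2.imwrite('pics/'+f,cv2.cvtColor(o,cv2.COLOR_RGB2BGR)); return im
def camR(p):
    a=np.array(p['attitude'],float)
    return R.from_rotvec(a).as_matrix() if a.shape==(3,) else (a if a.shape==(3,3) else R.from_quat(a).as_matrix())
def proj(n,P,p=None):
    p=p or optics.camera_params(n); c=camR(p).T@(np.array(P)-np.array(p['xyz']))
    return np.round([p['fx']*c[0]/c[2]+p['cx'],p['fy']*c[1]/c[2]+p['cy']],1)
def ray(n,u,v,z,p=None):
    p=p or optics.camera_params(n); d=camR(p)@np.array([(u-p['cx'])/p['fx'],(v-p['cy'])/p['fy'],1])
    o=np.array(p['xyz']); return o+d*(z-o[2])/d[2]
E
python3 - <<'E'
from h import *
a=snap('top','top0.png'); 
for n in ['top','side']:
    if n=='side': snap('side','side0.png')
    print(n,optics.camera_params(n))
    for t in ['key_mid','slot_mouth','torch_well','torch_mid','disc_hub','spray_mid','mug_mid','tray_mid']:
        print(t,[(np.round(d['point'],3).tolist(),round(d['conf'],2),proj(n,d['point']).tolist()) for d in optics.pinpoint(t,n)])
print(sensors.get_obs())
E
```

```text
pics
top {'fx': 550.1730591589265, 'fy': 550.1730591589265, 'cx': 311.52359056318505, 'cy': 232.12465060530369, 'xyz': array([ 0.51756504, -0.00821866,  1.59245691]), 'attitude': array([-2.1744117 ,  2.21355133, -0.05275698])}
key_mid [([0.447, -0.021, 0.038], 0.59, [318.4, 285.3])]
slot_mouth [([0.595, -0.287, 0.073], 0.88, [413.8, 230.3]), ([0.798, -0.228, 0.067], 0.86, [390.3, 158.5]), ([0.404, -0.27, 0.072], 0.6, [409.3, 300.0]), ([0.721, -0.012, 0.075], 0.39, [313.4, 186.7])]
torch_well [([0.782, -0.153, 0.041], 0.82, [362.6, 166.1]), ([0.379, -0.194, 0.046], 0.7, [380.7, 308.7]), ([0.589, -0.207, 0.045], 0.59, [383.7, 233.5])]
torch_mid [([0.592, -0.204, 0.067], 0.62, [383.5, 232.1])]
disc_hub [([0.585, 0.26, 0.029], 0.64, [218.8, 238.2])]
spray_mid [([0.723, -0.01, 0.075], 0.62, [312.9, 186.2])]
mug_mid [([0.488, 0.503, 0.05], 0.79, [131.0, 274.2]), ([0.592, -0.202, 0.065], 0.43, [382.6, 232.1])]
tray_mid [([0.439, -0.496, 0.019], 0.82, [485.1, 284.8])]
side {'fx': 455.47354379727875, 'fy': 455.47354379727875, 'cx': 321.25950262241196, 'cy': 236.4559597822745, 'xyz': array([0.
[... 910 characters left out ...]
positions': array([-1.26249939,  0.4174224 , -0.01027319,  1.61361281,  0.0046886 ,
        1.11070463, -0.05299435]), 'qvel': array([-8.95449355e-04, -1.51862644e-03, -4.69904236e-04,  1.85809168e-03,
        1.88908823e-04,  1.99389203e-05,  8.00411396e-04]), 'joint_torque': array([ 1.26320574e-03, -8.51002765e+01,  6.39225002e-01, -4.26283514e+01,
       -4.87732259e-02,  1.36104898e-02,  3.68242320e-05]), 'ee_pos': array([0.21419192, 0.58711825, 0.20540584]), 'orientation': array([ 5.46691286e-01,  3.09363904e+00, -1.99164215e-04]), 'contact_force': array([-0.303984  ,  1.03106704, -0.42192027]), 'ft_torque': array([0.02389532, 0.00444478, 0.01217475]), 'finger_gap': 0.09374125021366456}
```

Run:
```python
import cv2,numpy as np
a=cv2.imread('pics/top0.png')
cv2.imwrite('pics/top0c.png',cv2.resize(a[130:330,290:460],None,fx=3.5,fy=3,interpolation=cv2.INTER_CUBIC) if 0 else cv2.resize(a[130:330,290:460],None,fx=3,fy=3,interpolation=cv2.INTER_CUBIC))
```

```text
(no output)
```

View pics/top0.png

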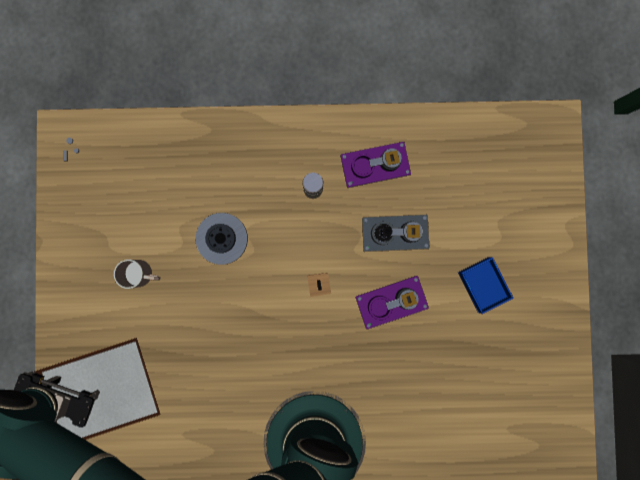

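View pics/top0c.png

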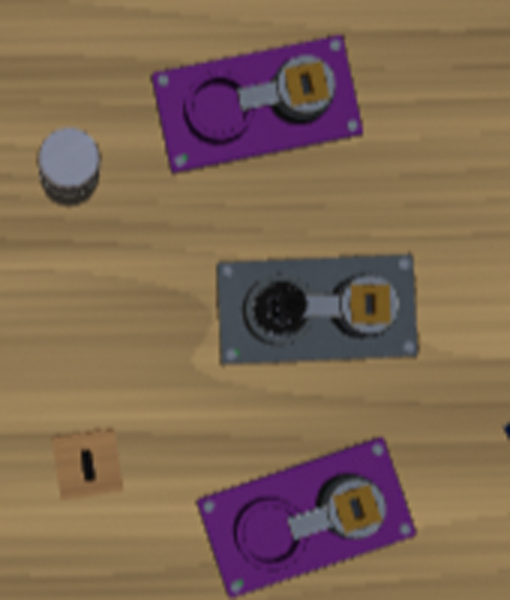

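View pics/side0.png

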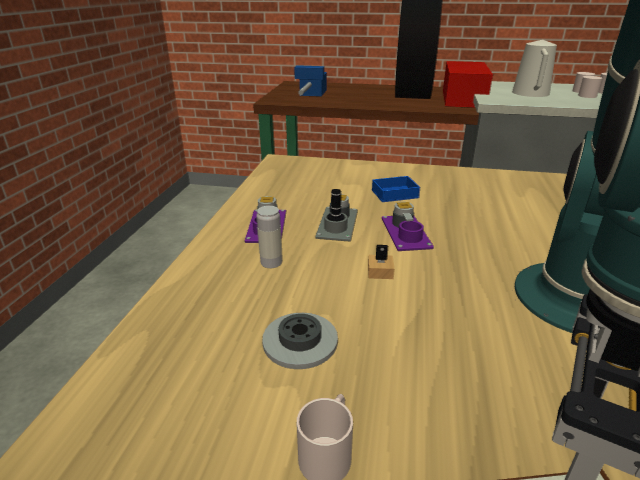

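The side and top views agree. Three docks resemble the one meant, at top pixels (383..413, 232) grey, (390, 158) purple and (409, 300) purple. The grey one fits: it is a grey plate and holds the black torch at (383, 232), with its lock at (413, 230). The enlarged crop confirms this. The key is in its wooden block at (318, 285).

I'm starting the approach to the key.

>>> move_arm(rows=[[0.36,-0.92,0.03,0,0,0.48],[0.36,-0.92,0.03,0,0,0.48],[0.36,-0.92,0.03,0,0,0.48],[0.36,-0.92,0.03,0,0,0.48],[0.36,-0.92,0.03,0,0,0.48],[0.36,-0.92,0.03,0,0,0.48],[0.36,-0.92,0.03,0,0,0.48],[0.36,-0.92,0.03,0,0,0.48],[0.36,-0.92,0.03,0,0,0.48],[0.36,-0.92,0.03,0,0,0.48],[0.36,-0.92,0.03,0,0,0.48],[0.36,-0.92,0.03,0,0,0.48]], hand=1)

```text
clock: 1.9
ee_pos: [0.3946, 0.1249, 0.2209]
orientation: [-0.239, 3.132, 0.001]
contact_force: [1.6, -0.1, -0.0]
finger_gap: 0.0942
```

>>> move_arm(rows=[[0.105,-0.292,0,0,0,0],[0.105,-0.292,0,0,0,0],[0.105,-0.292,0,0,0,0],[0.105,-0.292,0,0,0,0],[0.105,-0.292,0,0,0,0],[0.105,-0.292,0,0,0,0]])

```text
clock: 2.4
ee_pos: [0.4473, -0.0225, 0.2209]
orientation: [-0.234, 3.132, 0.0]
contact_force: [-0.1, -0.4, -0.6]
finger_gap: 0.0944
```

Run:
```python
from h import *
o=sensors.get_obs();print(o['clock'],o['ee_pos'],o['orientation'],o['joint_positions'].round(2))
p=optics.camera_params('wrist');T=R.from_rotvec(o['orientation']).as_matrix()
print(p, T.T@(np.array(p['xyz'])-o['ee_pos']), (T.T@camR(p)).round(2))
im=snap('wrist','w1.png')
for t in ['key_mid']:
    print([(np.round(d['point'],4).tolist(),round(d['conf'],2),proj('wrist',d['point']).tolist()) for d in optics.pinpoint(t,'wrist')])
```

```text
2.4 [ 0.44727606 -0.02251598  0.22086995] [-2.34227127e-01  3.13197214e+00  4.26030056e-04] [-0.43  0.08  0.43  2.03 -0.04  1.05  1.74]
{'fx': 431.64543602835823, 'fy': 431.64543602835823, 'cx': 321.46353021473243, 'cy': 248.38641903097607, 'xyz': array([ 0.38190007, -0.03276682,  0.39981221]), 'attitude': array([1.94393973, 2.25957914, 0.26047707])} [ 0.06601383 -0.00037606 -0.1790013 ] [[ 0.   -0.97 -0.23]
 [ 1.    0.   -0.  ]
 [ 0.   -0.23  0.97]]
[([0.4496, -0.0207, 0.0403], 0.87, [321.0, 231.0])]
```

View pics/w1.png

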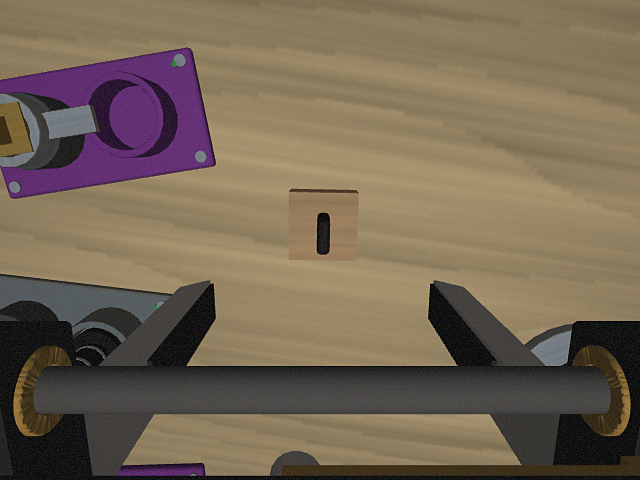

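Bow top is at (323, 233) in the wrist picture, upright and well aligned with the jaws. I'll segment it for an exact position.

Run:
```python
from h import *
g=cv2.imread('pics/w1.png',0)[195:275,300:350]
m=(g<60).astype(np.uint8); c=max(cv2.findContours(m,0,1)[0],key=cv2.contourArea)
print(cv2.minAreaRect(c), cv2.boundingRect(c))
(u,v),_,_=cv2.minAreaRect(c); u+=300;v+=195
print(u,v,ray('wrist',u,v,0.076), ray('wrist',u,v,0.07),proj('wrist',[.4496,-.0207,.076]))
```

```text
((23.0, 38.5), (41.0, 12.0), 90.0) (17, 18, 13, 42)
323.0 233.5 [ 0.44456272 -0.01993092  0.076     ] [ 0.44572954 -0.01972532  0.07      ] [321.  239.7]
```

>>> move_arm(rows=[[0,0.005,-0.08,0,0,0],[0,0.005,-0.16,0,0,0],[0,0.005,-0.24,0,0,0],[0,0.005,-0.32,0,0,0],[0,0.005,-0.363,0,0,0],[0,0.005,-0.363,0,0,0],[0,0.005,-0.363,0,0,0]], hand=-0.2)

```text
clock: 3.08
ee_pos: [0.4464, -0.0172, 0.0393]
orientation: [0.242, -3.131, -0.001]
contact_force: [-0.0, 0.9, 1.2]
finger_gap: 0.0504
```

>>> move_arm(rows=[[0,0,0,0,0,0],[0,0,0,0,0,0],[0,0,0,0,0,0],[0,0,0,0,0,0],[0,0,0,0,0,0],[0,0,0,0,0,0],[0,0,0,0,0,0],[0,0,0,0,0,0],[0,0,0,0,0,0],[0,0,0,0,0,0]], hand=-1)

```text
clock: 3.92
ee_pos: [0.447, -0.0193, 0.0395]
orientation: [-0.239, 3.132, -0.002]
contact_force: [3.0, -14.7, -3.1]
finger_gap: 0.01
```

>>> move_arm(rows=[[0,0,0.04,0,0,0],[0,0,0.1,0,0,0],[0,0,0.18,0,0,0],[0,0,0.26,0,0,0],[0,0,0.32,0,0,0],[0,0,0.32,0,0,0]])

```text
clock: 4.42
ee_pos: [0.4493, -0.0193, 0.2049]
orientation: [-0.238, 3.125, -0.0]
contact_force: [0.7, 0.5, 0.2]
finger_gap: 0.0097
```

>>> move_arm(rows=[[0.196,-0.53,0,0,0,-0.14],[0.196,-0.53,0,0,0,-0.14],[0.196,-0.53,0,0,0,-0.14],[0.196,-0.53,0,0,0,-0.14],[0.196,-0.53,0,0,0,-0.14],[0.196,-0.53,0,0,0,-0.14],[0.196,-0.53,0,0,0,-0.14],[0.196,-0.53,0,0,0,-0.14],[0.196,-0.53,0,0,0,-0.14],[0.196,-0.53,0,0,0,-0.14]])

```text
clock: 5.25
ee_pos: [0.547, -0.2838, 0.2043]
orientation: [-0.008, 3.135, -0.0]
contact_force: [-0.8, 0.3, 0.3]
finger_gap: 0.0097
```

Run:
```python
from h import *
o=sensors.get_obs();print(o['clock'],o['ee_pos'],o['orientation'],o['finger_gap'],o['joint_positions'].round(2))
im=snap('wrist','w2.png')
for t in ['slot_mouth','torch_well','key_mid']:
    print(t,[(np.round(d['point'],4).tolist(),round(d['conf'],2),proj('wrist',d['point']).tolist()) for d in optics.pinpoint(t,'wrist')])
```

```text
5.25 [ 0.54697063 -0.28380012  0.20429618] [-8.29074519e-03  3.13478634e+00 -3.98704005e-04] 0.009667551505890193 [-0.    0.45  0.58  1.66 -0.27  1.11  2.23]
slot_mouth [([0.407, -0.2641, 0.0685], 0.76, [352.0, 32.5])]
torch_well [([0.381, -0.1921, 0.0507], 0.72, [454.7, -1.1])]
key_mid [([0.5488, -0.283, 0.2064], 0.57, [322.8, 306.3])]
```

View pics/w2.png

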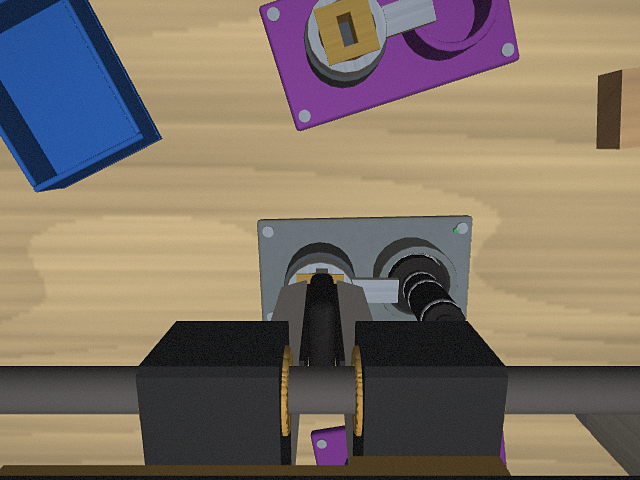

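The picture's up is world -x, so the lock hides behind the key here. I'll hover on the +x side of the lock instead.

>>> move_arm(rows=[[0.21,0,0,0,0,-0.03],[0.21,0,0,0,0,-0.03],[0.21,0,0,0,0,-0.03],[0.21,0,0,0,0,-0.03],[0.21,0,0,0,0,-0.03],[0.21,0,0,0,0,-0.03]])

```text
clock: 5.95
ee_pos: [0.6518, -0.2831, 0.2051]
orientation: [0.039, 3.134, -0.001]
contact_force: [-0.3, -0.2, 0.0]
finger_gap: 0.0102
```

Run:
```python
from h import *
o=sensors.get_obs();print(o['clock'],o['ee_pos'],o['orientation'],o['finger_gap'],o['joint_positions'].round(2))
im=snap('wrist','w3.png',(220,130,500,330),2.8)
for t in ['slot_mouth','torch_well','key_mid']:
    print(t,[(np.round(d['point'],4).tolist(),round(d['conf'],2),proj('wrist',d['point']).tolist()) for d in optics.pinpoint(t,'wrist')])
```

```text
5.95 [ 0.65177237 -0.28305803  0.20513775] [ 3.88048086e-02  3.13352163e+00 -8.47121629e-04] 0.010214998136155572 [ 0.02  0.62  0.55  1.39 -0.34  1.21  2.15]
slot_mouth [([0.5924, -0.2847, 0.0745], 0.92, [318.1, 156.1]), ([0.6535, -0.2801, 0.2062], 0.52, [329.9, 306.6])]
torch_well []
key_mid [([0.6529, -0.2843, 0.2065], 0.86, [320.2, 305.2])]
```

View pics/w3.png

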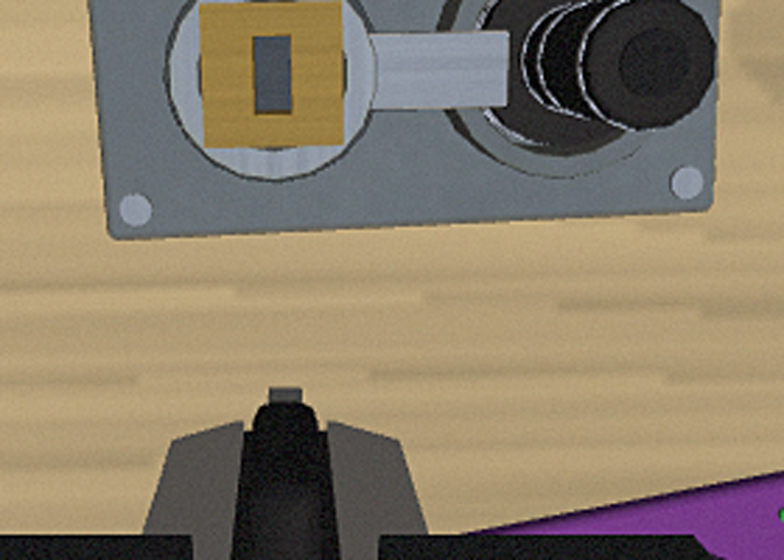

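Run:
```python
from h import *
o=sensors.get_obs()
print(ray('wrist',317.2,156.8,0.07), ray('wrist',321.8,268.8,o['ee_pos'][2]-.0335),proj('wrist',o['ee_pos']))
a=cv2.imread('pics/w3.png')[20:140,200:340]
h=a.astype(int); m=((h[...,2]-h[...,0])<40).astype(np.uint8)  # non-brass
n,l,s,c=cv2.connectedComponentsWithStats(m)
i=l[55,72]; print(s[i],c[i]+[200,20]); 
cn=max(cv2.findContours((l==i).astype(np.uint8),0,1)[0],key=cv2.contourArea);r=cv2.minAreaRect(cn);print(r)
u,v=(np.array(r[0])+[200,20])/2.8+[220,130];print(u,v,ray('wrist',u,v,0.07))
```

```text
[ 0.59324394 -0.285397    0.07      ] [ 0.64641144 -0.28344427  0.17219247] [322.6 302.3]
[  54   16   37   77 2749] [272.26300473  73.18079302]
((72.0, 54.0), (76.0, 36.0), 90.0)
317.14285714285717 156.42857142857144 [ 0.59298424 -0.28543072  0.07      ]
```

>>> move_arm(rows=[[-0.06,-0.004,0,0,0,0],[-0.118,-0.004,-0.02,0,0,0],[-0.118,-0.004,-0.09,0,0,0],[-0.118,-0.004,-0.15,0,0,0],[-0.118,-0.004,-0.186,0,0,0],[-0.118,-0.004,-0.186,0,0,0],[-0.118,-0.004,-0.186,0,0,0],[-0.118,-0.004,-0.186,0,0,0]])

```text
clock: 6.82
ee_pos: [0.5934, -0.2858, 0.1143]
orientation: [0.04, 3.131, -0.002]
contact_force: [0.6, 0.1, -0.3]
finger_gap: 0.0099
```

>>> move_arm(rows=[[-0.002,0.0016,0,0,0,0],[-0.002,0.0016,-0.01,0,0,0],[-0.002,0.0016,-0.02,0,0,0],[-0.002,0.0016,-0.03,0,0,0],[-0.002,0.0016,-0.036,0,0,0],[-0.002,0.0016,-0.042,0,0,0],[-0.002,0.0016,-0.042,0,0,0]])

```text
clock: 7.4
ee_pos: [0.5921, -0.2849, 0.0925]
orientation: [0.04, 3.132, -0.001]
contact_force: [0.7, -0.7, -0.3]
finger_gap: 0.0098
```

>>> move_arm(rows=[[0,0,-0.008,0,0,0],[0,0,-0.015,0,0,0],[0,0,-0.02,0,0,0],[0,0,-0.024,0,0,0],[0,0,-0.026,0,0,0],[0,0,-0.026,0,0,0]])

```text
clock: 7.9
ee_pos: [0.5926, -0.285, 0.081]
orientation: [0.04, 3.13, -0.001]
contact_force: [-6.8, 5.1, 20.5]
finger_gap: 0.0099
```

>>> move_arm(rows=[[0,0,0,0,0,-0.08],[0,0,0,0,0,-0.16],[0,0,0,0,0,-0.25],[0,0,0,0,0,-0.33],[0,0,0,0,0,-0.41],[0,0,0,0,0,-0.5],[0,0,0,0,0,-0.58],[0,0,0,0,0,-0.66],[0,0,0,0,0,-0.75],[0,0,0,0,0,-0.83],[0,0,0,0,0,-0.91],[0,0,0,0,0,-1]])

```text
clock: 8.9
ee_pos: [0.5933, -0.2846, 0.0813]
orientation: [1.605, 2.689, -0.008]
contact_force: [1.2, 2.0, 1.4]
finger_gap: 0.0097
```

Run:
```python
from h import *
o=sensors.get_obs();print(o['clock'],o['ee_pos'],o['orientation'],o['contact_force'],o['ft_torque'],o['joint_positions'].round(2),o['finger_gap'])
```

```text
8.9 [ 0.59331401 -0.28455136  0.08127209] [ 1.60463568  2.68930844 -0.00782008] [1.23499025 1.97433642 1.38830623] [ 0.4157041  -0.44426972  0.06386774] [-0.12  0.73  0.77  1.65 -0.58  0.99  1.34] 0.00973250647863775
```

>>> move_arm(rows=[[0,0,-0.002,0,0,-0.08],[0,0,-0.002,0,0,-0.16],[0,0,-0.002,0,0,-0.24],[0,0,-0.002,0,0,-0.32],[0,0,-0.002,0,0,-0.38],[0,0,-0.002,0,0,-0.43],[0,0,-0.002,0,0,-0.47],[0,0,-0.002,0,0,-0.47]])

```text
clock: 9.57
ee_pos: [0.5938, -0.2848, 0.0811]
orientation: [2.215, 2.215, -0.011]
contact_force: [-2.3, 2.0, 13.2]
finger_gap: 0.0095
```

Run:
```python
from h import *
o=sensors.get_obs();print(o['clock'],o['ee_pos'],o['orientation'],o['contact_force'],o['ft_torque'],o['joint_positions'].round(2),o['finger_gap'])
```

```text
9.5667 [ 0.59384174 -0.28479081  0.08114559] [ 2.21453828  2.21484065 -0.01082903] [-2.33180363  2.03933556 13.244314  ] [0.49399852 0.70625349 0.09165039] [-0.19  0.79  0.88  1.65 -0.68  1.03  0.91] 0.009468986695455955
```

>>> move_arm(rows=[[0,0,-0.002,0,0,-0.05],[0,0,-0.002,0,0,-0.1],[0,0,-0.002,0,0,-0.13],[0,0,-0.002,0,0,-0.13]])

```text
clock: 9.9
ee_pos: [0.5941, -0.2851, 0.0811]
orientation: [2.361, 2.057, -0.012]
contact_force: [-4.6, 3.0, 15.3]
finger_gap: 0.0103
```

Run:
```python
from h import *
o=sensors.get_obs();print(o['clock'],o['ee_pos'],o['orientation'],o['contact_force'],o['ft_torque'],o['joint_positions'].round(2),o['finger_gap'])
p=optics.camera_params('top')
u,v=proj('top',[.5935,-.25,.08]).astype(int)
snap('top','t4.png',(u-50,v-40,u+50,v+40),8)
snap('side','s4.png',(290,170,390,245),8)
a=np.hstack([cv2.imread('pics/t4.png'),cv2.imread('pics/s4.png')[:600]]) if 0 else None
A=cv2.imread('pics/t4.png');B=cv2.imread('pics/s4.png')
A=cv2.resize(A,(400,320));B=cv2.resize(B,(400,300));cv2.imwrite('pics/c4.png',np.hstack([A[:300],B]))
```

```text
9.9 [ 0.59411298 -0.28508867  0.08109665] [ 2.36145453  2.05710937 -0.0115761 ] [-4.58834693  2.95969336 15.29471603] [0.63753125 1.31631112 0.61228393] [-0.2   0.8   0.91  1.65 -0.7   1.04  0.79] 0.010257563877191756
```

View pics/c4.png

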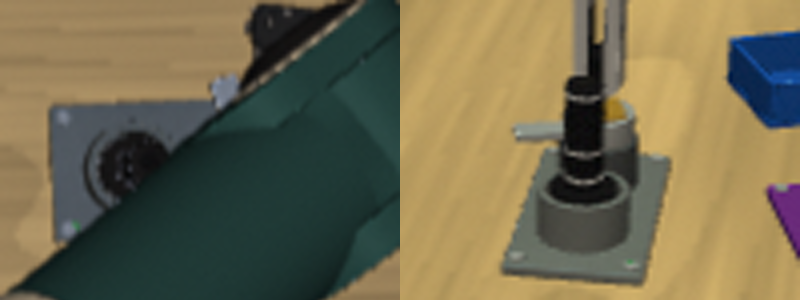

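Torque rose from 0.09 to 0.61 N m in the last few degrees, so the barrel is at its stop. The side crop shows the tongue swung away from the torch. I'll let the key go and lift.

>>> move_arm(rows=[[0,0,0,0,0,0.03],[0,0,0,0,0,0.06],[0,0,0,0,0,0.06]])

```text
clock: 10.25
ee_pos: [0.594, -0.285, 0.0812]
orientation: [2.291, 2.135, -0.011]
contact_force: [-2.8, 1.4, 4.2]
finger_gap: 0.0101
```

>>> move_arm(rows=[[0,0,0,0,0,0],[0,0,0,0,0,0],[0,0,0,0,0,0],[0,0,0,0,0,0],[0,0,0.02,0,0,0],[0,0,0.06,0,0,0],[0,0,0.12,0,0,0],[0,0,0.18,0,0,0],[0,0,0.24,0,0,0],[0,0,0.26,0,0,0],[0,0,0.26,0,0,0]], hand=-0.1)

```text
clock: 11.17
ee_pos: [0.5948, -0.2858, 0.2145]
orientation: [2.289, 2.132, -0.008]
contact_force: [0.6, -0.1, -0.5]
finger_gap: 0.0421
```

Run:
```python
from h import *
o=sensors.get_obs();print(o['clock'],o['ee_pos'],o['orientation'],o['contact_force'],o['joint_positions'].round(2),o['finger_gap'])
im=snap('wrist','w5.png')
for t in ['slot_mouth','key_mid','torch_mid','torch_well']:
    print(t,[(np.round(d['point'],4).tolist(),round(d['conf'],2),proj('wrist',d['point']).tolist()) for d in optics.pinpoint(t,'wrist')])
```

```text
11.1667 [ 0.59482503 -0.28575714  0.21454706] [ 2.28891068  2.13228862 -0.00789141] [ 0.56411086 -0.07262433 -0.49482462] [-0.25  0.66  1.    1.54 -0.57  1.24  0.77] 0.042086527152051266
slot_mouth [([0.4048, -0.2705, 0.072], 0.98, [68.7, 233.0]), ([0.5919, -0.2904, 0.0728], 0.95, [319.6, 242.0]), ([0.7989, -0.2317, 0.0688], 0.82, [599.9, 142.0])]
key_mid [([0.5947, -0.2863, 0.0821], 0.66, [323.6, 239.5])]
torch_mid [([0.5862, -0.2072, 0.0681], 0.94, [304.2, 128.5])]
torch_well [([0.384, -0.1897, 0.0499], 0.96, [36.0, 124.6]), ([0.7855, -0.151, 0.0486], 0.77, [575.0, 28.4])]
```

View pics/w5.png

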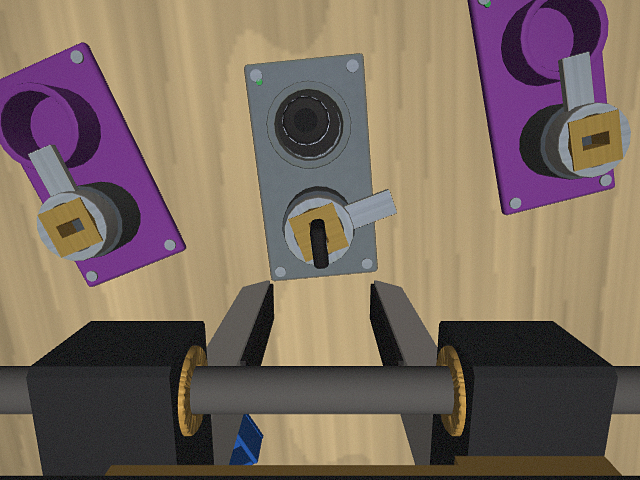

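The key stands upright in the lock at (322, 243), turned about 75° from the dock axis. The tongue at (375, 208) is clear of the torch, whose tail is at (305, 121). I'll work out the torch's position from its tail while I move over it.

Run:
```python
from h import *
for u,v,z in [(305,120,.126),(309,124,.046)]: print(ray('wrist',u,v,z))
```

```text
[ 0.58906526 -0.20448724  0.126     ]
[ 0.5892496  -0.20354009  0.046     ]
```

>>> move_arm(rows=[[0,0.08,0,0,0,-0.1],[-0.004,0.16,0,0,0,-0.2],[-0.004,0.16,0,0,0,-0.3],[-0.004,0.16,0,0,0,-0.4],[-0.004,0.16,0,0,0,-0.5],[-0.004,0.16,0,0,0,-0.6],[-0.004,0.16,0,0,0,-0.7],[-0.004,0.16,0,0,0,-0.72],[-0.004,0.16,0,0,0,-0.72]])

```text
clock: 12.17
ee_pos: [0.5913, -0.2046, 0.2092]
orientation: [2.921, 1.145, -0.018]
contact_force: [-0.1, 0.1, -0.4]
finger_gap: 0.0427
```

>>> move_arm(rows=[[0,0,0,0,0,-0.1],[0,0,0,0,0,-0.2],[0,0,0,0,0,-0.3],[0,0,0,0,0,-0.4],[0,0,0,0,0,-0.5],[0,0,0,0,0,-0.6],[0,0,0,0,0,-0.7],[0,0,0,0,0,-0.72],[0,0,0,0,0,-0.72]], hand=0.1)

```text
clock: 12.92
ee_pos: [0.5912, -0.2047, 0.209]
orientation: [-3.142, 0.005, 0.02]
contact_force: [0.8, 0.5, -0.1]
finger_gap: 0.0517
```

Run:
```python
from h import *
o=sensors.get_obs();print(o['clock'],o['ee_pos'],o['orientation'],o['joint_positions'].round(2),o['finger_gap'])
optics.capture('wrist')
for t in ['torch_mid','torch_well','key_mid']:
    print(t,[(np.round(d['point'],4).tolist(),round(d['conf'],2),proj('wrist',d['point']).tolist()) for d in optics.pinpoint(t,'wrist')])
```

```text
12.9167 [ 0.59122981 -0.20467415  0.20904301] [-3.14150723  0.00523276  0.0198164 ] [-0.49  0.74  1.22  1.62 -0.71  1.31 -0.72] 0.05171205466425313
torch_mid [([0.5905, -0.2073, 0.0672], 0.97, [324.3, 234.1])]
torch_well [([0.3831, -0.1895, 0.049], 0.67, [304.8, 452.2]), ([0.5889, -0.2072, 0.0675], 0.45, [324.1, 236.3])]
key_mid [([0.5919, -0.2828, 0.0837], 0.76, [429.3, 236.7])]
```

>>> move_arm(rows=[[-0.003,-0.001,-0.06,0,0,0],[-0.003,-0.001,-0.12,0,0,0],[-0.003,-0.001,-0.18,0,0,0],[-0.003,-0.001,-0.23,0,0,0],[-0.003,-0.001,-0.246,0,0,0],[-0.003,-0.001,-0.246,0,0,0],[-0.003,-0.001,-0.246,0,0,0]])

```text
clock: 13.7
ee_pos: [0.5901, -0.2055, 0.0873]
orientation: [3.141, -0.005, -0.019]
contact_force: [0.5, -0.7, 0.4]
finger_gap: 0.0518
```

>>> move_arm(rows=[[0,0,0,0,0,0],[0,0,0,0,0,0],[0,0,0,0,0,0],[0,0,0,0,0,0],[0,0,0,0,0,0],[0,0,0,0,0,0],[0,0,0,0,0,0]], hand=-1)

```text
clock: 14.28
ee_pos: [0.5905, -0.2056, 0.0879]
orientation: [3.141, -0.004, -0.017]
contact_force: [-0.5, 1.8, 7.3]
finger_gap: 0.0272
```

>>> move_arm(rows=[[0,0,0.02,0,0,0],[0,0,0.05,0,0,0],[0,0,0.1,0,0,0],[0,0,0.16,0,0,0],[0,0,0.22,0,0,0],[0,0,0.28,0,0,0],[0,0,0.34,0,0,0],[0,0,0.4,0,0,0],[0,0,0.4,0,0,0]])

```text
clock: 15.03
ee_pos: [0.5912, -0.2074, 0.2948]
orientation: [3.139, -0.006, -0.007]
contact_force: [0.8, -0.3, -2.3]
finger_gap: 0.0276
```

Run:
```python
from h import *
o=sensors.get_obs();print(o['clock'],o['ee_pos'],o['orientation'],o['contact_force'],o['joint_positions'].round(2),o['finger_gap'])
optics.capture('side');optics.capture('top')
for n in ['side','top']:
  for t in ['torch_mid','key_mid','disc_hub']:
    print(n,t,[(np.round(d['point'],4).tolist(),round(d['conf'],2),proj(n,d['point']).tolist()) for d in optics.pinpoint(t,n)])
```

```text
15.0333 [ 0.59121793 -0.20741098  0.29479551] [ 3.13887609 -0.00606626 -0.0066473 ] [ 0.81375947 -0.33250719 -2.3224803 ] [-0.49  0.62  1.21  1.52 -0.58  1.41 -0.81] 0.027576737535360156
side torch_mid [([0.5901, -0.2094, 0.2743], 0.83, [336.6, 136.7])]
side key_mid [([0.5926, -0.2828, 0.0842], 0.4, [338.9, 192.7]), ([0.5927, -0.2104, 0.2735], 0.33, [335.7, 136.8])]
side disc_hub [([0.5846, 0.2555, 0.0344], 0.94, [299.3, 327.4])]
top torch_mid [([0.5808, 0.2581, 0.0319], 0.75, [219.3, 239.6])]
top key_mid []
top disc_hub [([0.586, 0.2572, 0.0304], 0.71, [219.7, 237.8])]
```

>>> move_arm(rows=[[0,0.06,0,0.05,0,0],[0,0.12,0,0.12,0,0],[0,0.18,0,0.2,0,0],[0,0.24,0,0.28,0,0],[0,0.3,0,0.36,0,0],[0,0.36,0,0.44,0,0],[0,0.42,-0.02,0.52,0,0],[-0.01,0.468,-0.04,0.6,0,0],[-0.01,0.468,-0.062,0.68,0,0],[-0.01,0.468,-0.062,0.75,0,0],[-0.01,0.468,-0.062,0.75,0,0],[-0.01,0.468,-0.062,0.75,0,0]])

```text
clock: 16.43
ee_pos: [0.5851, 0.0277, 0.2554]
orientation: [-2.358, 0.0, 0.017]
contact_force: [-0.1, -0.4, -1.8]
finger_gap: 0.0274
```

Run:
```python
from h import *
o=sensors.get_obs();T=R.from_rotvec(o['orientation']).as_matrix();print(o['clock'],o['ee_pos'],T[:,2].round(3),o['contact_force'],o['joint_positions'].round(2),o['finger_gap'])
optics.capture('side')
for t in ['torch_mid','key_mid','disc_hub']:
    print(t,[(np.round(d['point'],4).tolist(),round(d['conf'],2),proj('side',d['point']).tolist()) for d in optics.pinpoint(t,'side')])
```

```text
16.4333 [0.58509895 0.02769592 0.25535641] [-0.012  0.706 -0.709] [-0.10622247 -0.38243953 -1.75123023] [-0.33  0.62  0.89  1.68 -1.09  1.67 -0.74] 0.02741309251238005
torch_mid [([0.5857, 0.0409, 0.2404], 0.93, [319.5, 187.3])]
key_mid [([0.5938, -0.2847, 0.086], 0.39, [338.6, 191.9])]
disc_hub [([0.5851, 0.2553, 0.0341], 0.89, [299.1, 327.4])]
```

>>> move_arm(rows=[[0.008,0.002,0.016,0,0,0],[0.008,0.002,0.016,0,0,0],[0.008,0.002,0.016,0,0,0],[0.008,0.002,0.016,0,0,0]])

```text
clock: 16.97
ee_pos: [0.5895, 0.0304, 0.265]
orientation: [-2.358, -0.006, 0.015]
contact_force: [-0.5, -0.2, -1.0]
finger_gap: 0.0275
```

Run:
```python
from h import *
o=sensors.get_obs();T=R.from_rotvec(o['orientation']).as_matrix();d=T[:,2];P=o['ee_pos'];print(o['clock'],P,d.round(3),o['contact_force'],o['joint_positions'].round(2))
mid=P+d*.019;print(mid,mid+d*(mid[2]-.032)/-d[2])
A=snap('side','s6.png');B=snap('top','t6.png')
for n in ['side','top']:
  print(n,'mid',proj(n,mid),'tail',proj(n,mid-d*.058),'lens',proj(n,mid+d*.058),'hub',proj(n,[.586,.257,.032]))
for im in (A,B):pass
c=np.vstack([A[140:380,180:420]]);t=B[150:310,180:340]
out=np.hstack([cv2.resize(c,(400,400)),cv2.resize(t,(400,400))]);cv2.imwrite('pics/c6.png',out[...,::-1])
for n in ['side','top']:
  for t in ['torch_mid','spray_mid','mug_mid','tray_mid','disc_hub']:
    print(n,t,[(np.round(q['point'],3).tolist(),round(q['conf'],2)) for q in optics.pinpoint(t,n)][:2])
```

```text
16.9667 [0.58946021 0.03042311 0.26501424] [-0.013  0.706 -0.709] [-0.45513705 -0.1843558  -1.01795   ] [-0.34  0.61  0.89  1.66 -1.08  1.68 -0.76]
[0.58922189 0.04382857 0.25155183] [0.58533527 0.26245159 0.032     ]
side mid [317.6 182.9] tail [320.9 157.9] lens [314.2 208.7] hub [298.5 328.8]
top mid [291.6 231.2] tail [308.2 229.7] lens [276.  232.7] hub [219.6 237.8]
side torch_mid [([0.591, 0.044, 0.249], 0.92)]
side spray_mid [([0.724, -0.003, 0.078], 0.9)]
side mug_mid [([0.488, 0.498, 0.046], 0.89)]
side tray_mid [([0.437, -0.497, 0.017], 0.75)]
side disc_hub [([0.586, 0.257, 0.031], 0.94), ([0.437, -0.499, 0.016], 0.7)]
top torch_mid [([0.591, 0.046, 0.249], 0.77)]
top spray_mid []
top mug_mid [([0.487, 0.496, 0.048], 0.7)]
top tray_mid [([0.438, -0.496, 0.02], 0.72)]
top disc_hub [([0.583, 0.259, 0.034], 0.96), ([0.437, -0.495, 0.02], 0.62)]
```

View pics/c6.png

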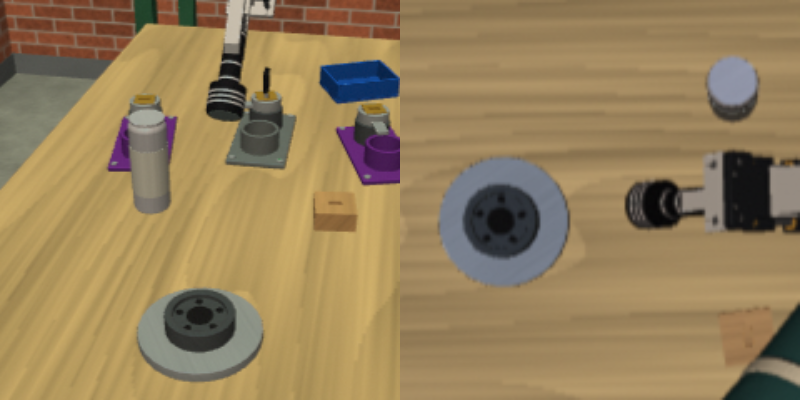

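>>> move_arm(rows=[[0,-0.008,0,0,0,0],[0,-0.008,0,0,0,0],[0,-0.008,0,0,0,0],[0,-0.008,0,0,0,0],[0,-0.008,0,0,0,0]])

```text
clock: 17.98
ee_pos: [0.5894, 0.0262, 0.2647]
orientation: [-2.358, -0.005, 0.015]
contact_force: [-0.8, 0.7, -2.0]
finger_gap: 0.0277
```

Run:
```python
from h import *
o=sensors.get_obs();d=R.from_rotvec(o['orientation']).as_matrix()[:,2];mid=o['ee_pos']+d*.019
print(o['clock'],mid,d.round(3),mid+d*(mid[2]-.032)/-d[2],np.abs(o['qvel']).max(),o['finger_gap'])
print(job_done())
```

```text
17.9833 [0.58919127 0.03960191 0.25127084] [-0.013  0.706 -0.708] [0.58532126 0.25805932 0.032     ] 0.0021045081315227386 0.02766140717924382
the job is handed in; nothing more can be done
None
```

The job is done and handed in at about 18 s of the 64 s allowed. The key is fully home in the grey dock's lock, turned to the stop and left there. The torch is out of its well and held over the bench, shining at the brake disc.

- **Key:** it bottomed at the expected depth. The networks put its middle at 82 to 86 mm, against 83 mm when home.
- **Lock:** torque at the wrist rose from 0.09 to 0.61 N m over the last few degrees. The tongue stood about 75° round, clear of the torch.
- **Torch:** its middle is about 25 cm above the bench and it leans 45°. From the gripper pose, its axis passes about 1 mm from the measured middle of the disc; that measurement is good to about 4 mm. The side and top pictures agreed with this, but they were taken just before a last 4 mm correction.
- **Bystanders:** the disc, mug and tray were found where they started. The spray can read 5 mm off in y, about the network's error, and nothing went near it. The top camera's last detection missed it.

No check clearly failed.

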